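# Sort inspected bearing housings into pass and reject nests

## Robot

A 6-joint arm with a two-finger parallel gripper is mounted at the origin on the work surface. World frame = base frame: x ahead of the robot, y to its left, z up, the work surface at z = 0. Lengths are in m, angles in rad, forces in N, time in s.
With the tool pointing down it reaches from about 0.35 to 0.775 m from the base axis. Payload 5.5 kg.
Tool frame: the origin (TCP) lies between the finger pads; the fingertips stand 17 mm ahead of it and the grasp point (between the pads) lies 2 mm behind it (env.finger_overhang is the distance from the TCP to the fingertips, in m); z points along the fingers, y is the line along which they close (so a half turn about z gives the same grasp; the last joint's range is limited). The gripper opens to 85 mm and grips with 20 to 120 N. Pads are 22 mm wide; open, the fingers measure 114 mm over their backs; the gripper's body (76 mm by 85 mm) begins 54 mm behind the grasp point. The pads swing forward as they close: fully open they stand 13 mm farther back than shut.
Start: joints at [-1.455, 0.313, 0.046, 1.304, 0, 1.431], TCP at [0.145, -0.556, 0.248] pointing down, gripper open.
Joint ranges: [-2.76, 2.76], [-0.86, 1.69], [-1.03, 1.26], [-2.2, 2.34], [-1.47, 1.5], [-3.14, 3.14]. Speed limits (rad/s): [2.57, 2.57, 3.14, 3.14, 3.14, 3.14].

## Interface

Orientations are given as a unit quaternion [w, x, y, z].
In Python, from workcell import env gives the robot as it stands. The module is installed in compiled form; this text tells all that it offers.
- The arm moves only by the shell command python3 -m pendant 'ROWS' [FORCE]. ROWS is JSON, a list of rows, each a list of 5 numbers: the gripper's target within -1 to 1 (fully open at 1, half-way at 0, shut at -1), then the shift along the tool's x, y, z in m, then the turn about the tool's z in rad. A call has 1 to 8 rows; each row shifts and turns the commanded pose from where the row before left it, along the tool's axes as they then stand; what a row does not reach is not made up. A row lasts 1/8 s, in which the tool goes at most 62.5 mm and 10.7 degrees, less where a joint would pass 70% of its speed; a pose out of reach is approached as far as the arm can. A call with a gripper value outside its range is refused whole. The fingers move at their own pace and stop on an object; FORCE is the grip in N (left out, the last holds). Time passes only in rows, so rows that do not move let the fingers close. It gives the time, the measured TCP pose, the force, the opening and the grip force at its end, in the units of the state.
- env.get_state(): the state, without advancing time (a new reading comes with each control period).
- env.read_camera(name): name is "scene" or "top"; returns the picture (480x640x3 uint8, red, green, blue); there is no depth.
- env.calibration(name): a dict with "K" (3x3 intrinsics, pixels), "T" (4x4, takes a point from camera to world coordinates). Camera axes: x right, y down, z forward; pixel columns grow to the right and rows downward; lengths in m; the calibration is good to about 2 mm. A picture is of the moment at which its call begins. calibration takes no time and is no camera call.
- env.hand_in(): hands the job in; it is judged then, once.
Trained networks look in the newest picture that a camera, given by its name, has taken for a name from the list of things; names that differ only in an ending like _2 or _b are one class to them, and where a whole thing is asked for, a point or a joint stands for the part that bears it (a point fixed in the world has none). Each returns a list of dicts, best first, with "score" (0 to 1); they miss things now and then, are a little off and sometimes report something else, mostly with a low value. They report only what shows in the picture. A call takes as long as a camera call. They do not tell look-alikes from the thing itself.
- env.recognise(camera, label): "centre" ([column, row] in pixels, amid what is visible of it).
The state is a dict: "clock": time; "joint_pos": joint angles; "qvel": joint speeds; "tau": joint torques, N m; "tcp_pos": TCP position; "orientation": TCP orientation; "wrist_force": force on the tool from outside, world axes, zero at the start; "ft_torque": the same for the moment, N m; "finger_gap": finger opening in m; "grip_force": force on a finger pad.
Only numpy, scipy, OpenCV 4.12 (cv2) and the standard library are available. Lean on these libraries where they do the work, as an engineer would, in place of code of your own. Each camera call takes 0.05 s, during which the arm holds its last target. There are 200 camera calls.

## Task

Sort the inspected bearing housings by their tags: the two with a round tag have passed and go one each into the two nests marked with a disc, and the one with a bar tag, left in one of those pass nests by mistake, goes into the reject nest marked with a bar. Set each one down upright and fully home on the floor of its nest without dropping it, and let go. Leave the untagged housing, the gear in the bin, the standing shaft, the jar and the wrench where they are.

Things in the scene. Friction and masses are not known exactly. Their poses are not given: they have to be found in the camera images.
- housing_disc_1: Loose aluminium bearing housing, about 220 g: foot 80 x 34 x 10 mm (x, y, z), on its middle a flat-sided upright block 44 mm along x, 30 mm along y, up to 46 mm high. Round black tag on top, 26 mm across, 2 mm thick: PASS. Origin: centre of the underside; x along the foot, z up. Starts upright in a random quarter of the bin, any yaw; same turned half round.
- housing_disc_2: Exactly like housing_disc_1 (round tag, PASS; same sizes and origin). Starts in the bin.
- housing_bar: Housing of the same shape, size and origin as housing_disc_1, but the black tag on top is a narrow bar, 38 x 9 x 2 mm, along x: REJECT. Starts seated, by mistake, in the pocket of nest_disc_1.
- housing_plain: Housing of the same shape, size and origin, with no tag (bare top): not yet inspected, stays in the bin where it is.
- nest_disc_1: Fixed plywood nest on the right, outside 106 x 60 mm, pocket 90 x 44 mm (x, y), floor 6 mm and rim 14 mm above the bench; past its +x end a 36 mm tab, rim-high, with a raised black disc, 26 mm across: a PASS nest. Holds housing_bar at the start. Origin: under the pocket's centre, at bench level; x along the pocket towards the tab. A housing lies in it lengthwise, either way round.
- nest_disc_2: Fixed plywood nest on the right, outside 106 x 60 mm, pocket 90 x 44 mm (x, y), floor 6 mm and rim 14 mm above the bench; past its +x end a 36 mm tab, rim-high, with a raised black disc, 26 mm across: a PASS nest. Empty at the start. Origin: under the pocket's centre, at bench level; x along the pocket towards the tab. A housing lies in it lengthwise, either way round.
- nest_bar: Fixed plywood nest on the right, outside 106 x 60 mm, pocket 90 x 44 mm (x, y), floor 6 mm and rim 14 mm above the bench; past its +x end a 36 mm tab, rim-high, with a raised black bar, 38 x 9 mm: the REJECT nest. Empty at the start. Origin: under the pocket's centre, at bench level; x along the pocket towards the tab. A housing lies in it lengthwise, either way round.
- bin: Fixed blue open bin on the robot's left, 220 x 220 mm outside, 60 mm high, walls and floor 5 mm thick. Origin: centre of the underside, at bench level; x, y along its sides. Three housings and the gear lie in its four quarters, about 100 mm between centres.
- gear: Loose steel gear lying flat in the bin, 62 mm across, 20 mm thick with a 28 mm hub on top (28 mm high). Bystander. Origin: centre of the underside.
- shaft: Loose flanged steel shaft standing upright on the bench between bin and nests: flange 76 mm across and 12 mm thick, shaft 36 mm thick tapering to 24 mm, 150 mm high. Bystander, easily knocked over. Origin: centre of the underside.
- jar: Loose white jar with black lid, 60 mm across, 80 mm high, at the far side of the bench. Bystander. Origin: centre of the underside.
- wrench: Loose wrench, 160 mm long, lying across the far side of the bench beyond the nests. Bystander. x along its length.
Things that resemble listed ones, but are neither listed nor needed, are in the scene too. What is shaped like the housing_disc_2 but brown or orange is not meant.

How it is judged:
At the end, for the whole second after the job is handed in: Both disc-tagged housings sit one in each disc nest, the bar-tagged one in the bar nest: within 3 mm of the pocket floor, 12 mm of its centre, 0.2 rad of its length, 0.08 rad of upright, at rest; the untagged housing upright within 40 mm of its start ((((z of housing_disc_1 in the frame of nest_disc_1 below 0.009 m and horizontal distance between housing_disc_1 and nest_disc_1 below 0.012 m and angle between the x axis of housing_disc_1 and the x axis of nest_disc_1, either way round below 0.2 rad and angle between housing_disc_1's own z axis and vertical below 0.08 rad) and (z of housing_disc_2 in the frame of nest_disc_2 below 0.009 m and horizontal distance between housing_disc_2 and nest_disc_2 below 0.012 m and angle between the x axis of housing_disc_2 and the x axis of nest_disc_2, either way round below 0.2 rad and angle between housing_disc_2's own z axis and vertical below 0.08 rad)) or ((z of housing_disc_1 in the frame of nest_disc_2 below 0.009 m and horizontal distance between housing_disc_1 and nest_disc_2 below 0.012 m and angle between the x axis of housing_disc_1 and the x axis of nest_disc_2, either way round below 0.2 rad and angle between housing_disc_1's own z axis and vertical below 0.08 rad) and (z of housing_disc_2 in the frame of nest_disc_1 below 0.009 m and horizontal distance between housing_disc_2 and nest_disc_1 below 0.012 m and angle between the x axis of housing_disc_2 and the x axis of nest_disc_1, either way round below 0.2 rad and angle between housing_disc_2's own z axis and vertical below 0.08 rad))) and z of housing_bar in the frame of nest_bar below 0.009 m and horizontal distance between housing_bar and nest_bar below 0.012 m and angle between the x axis of housing_bar and the x axis of nest_bar, either way round below 0.2 rad and angle between housing_bar's own z axis and vertical below 0.08 rad and distance of housing_plain from where it was at the start of the episode below 0.04 m and angle between housing_plain's own z axis and vertical below 0.2 rad and linear speed of each of housing_disc_1, housing_disc_2, housing_bar below 0.02 m/s); the robot touches nothing.
It fails at once if the untagged housing or the gear is moved more than 40 mm (distance of any of housing_plain, gear from where it was at the start of the episode above 0.04 m).
It fails at once if the shaft, jar or wrench is moved more than 40 mm, or the shaft or jar tipped over (distance of any of shaft, jar, wrench from where it was at the start of the episode above 0.04 m or angle between any of shaft, jar's own z axis and vertical above 0.4 rad).
It fails at once if a tagged housing is dropped or rammed into a nest (over 0.5 m/s just above its floor, as after a fall of 13 mm) ((distance between housing_disc_1 and nest_disc_1 below 0.02 m and linear speed of housing_disc_1 above 0.5 m/s) or (distance between housing_disc_1 and nest_disc_2 below 0.02 m and linear speed of housing_disc_1 above 0.5 m/s) or (distance between housing_disc_1 and nest_bar below 0.02 m and linear speed of housing_disc_1 above 0.5 m/s) or (distance between housing_disc_2 and nest_disc_1 below 0.02 m and linear speed of housing_disc_2 above 0.5 m/s) or (distance between housing_disc_2 and nest_disc_2 below 0.02 m and linear speed of housing_disc_2 above 0.5 m/s) or (distance between housing_disc_2 and nest_bar below 0.02 m and linear speed of housing_disc_2 above 0.5 m/s) or (distance between housing_bar and nest_disc_1 below 0.02 m and linear speed of housing_bar above 0.5 m/s) or (distance between housing_bar and nest_disc_2 below 0.02 m and linear speed of housing_bar above 0.5 m/s) or (distance between housing_bar and nest_bar below 0.02 m and linear speed of housing_bar above 0.5 m/s)).
It also fails if it takes over 72 s, if anything falls off the work surface, if the arm or the gripper's body presses on something with over 40 N, if the wrist force passes 120 N, or if a joint passes its speed limit or range.

## Working session

There is one attempt and no reset: what is moved stays moved. The work goes in short steps, Python scripts to look and compute and a shell command to move; the robot and the scene stay as the last step left them, time stands still between calls to the robot, and variables do not carry over. Pictures are saved under pics/ and viewed, at most 10 in all, crops included, and the job is handed in when it is done.

```bash
mkdir -p pics; python3 - <<'E'
from workcell import env
import cv2,json
import numpy as np
for c in("top","scene"):
    im=env.read_camera(c); cv2.imwrite(f"pics/{c}0.png",im[:,:,::-1])
    k=env.calibration(c); print(c,np.round(k["K"],1).tolist(),np.round(k["T"],4).tolist())
    if c=="top":
        for l in("housing_disc_1","housing_bar","housing_plain","nest_disc_1","nest_bar","bin","gear","shaft"):
            print(l,[(np.round(d["centre"]).tolist(),round(d["score"],2)) for d in env.recognise(c,l)])
s=env.get_state();print(s["orientation"],s["clock"],env.finger_overhang)
E
```

```text
top [[560.4, 0.0, 323.5], [0.0, 560.4, 240.8], [0.0, 0.0, 1.0]] [[0.0059, -0.9983, 0.0584, 0.4667], [-1.0, -0.0058, 0.0019, 0.0357], [-0.0015, -0.0584, -0.9983, 1.1744], [0.0, 0.0, 0.0, 1.0]]
housing_disc_1 [([249.0, 263.0], 0.74), ([201.0, 277.0], 0.73), ([204.0, 345.0], 0.62), ([141.0, 347.0], 0.56)]
housing_bar [([452.0, 253.0], 0.73)]
housing_plain [([196.0, 227.0], 0.83), ([347.0, 189.0], 0.64)]
nest_disc_1 [([454.0, 232.0], 0.56)]
nest_bar [([516.0, 269.0], 0.57)]
bin [([217.0, 244.0], 0.82), ([456.0, 230.0], 0.71), ([201.0, 275.0], 0.68)]
gear [([218.0, 247.0], 0.65)]
shaft [([344.0, 190.0], 0.73)]
scene [[445.7, 0.0, 326.6], [0.0, 445.7, 239.8], [0.0, 0.0, 1.0]] [[-0.747, 0.5822, -0.3211, 0.9169], [0.6648, 0.65, -0.3682, 0.4475], [-0.0057, -0.4885, -0.8726, 1.0266], [0.0, 0.0, 0.0, 1.0]]
[6.24384166e-06 9.91831800e-01 1.27552655e-01 9.72830572e-06] 0.5 0.017
```

View pics/top0.png

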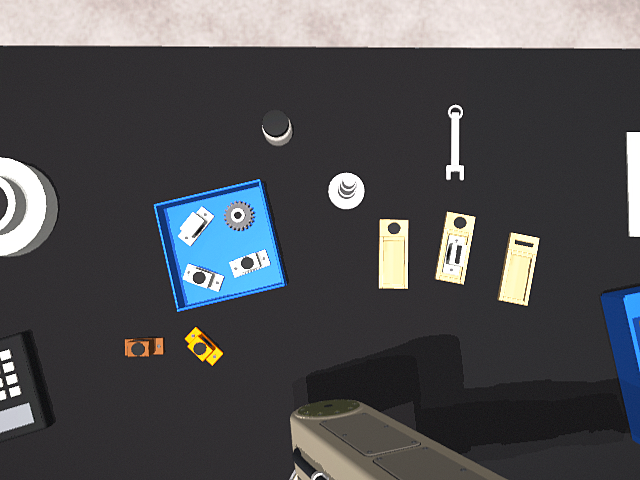

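View pics/scene0.png

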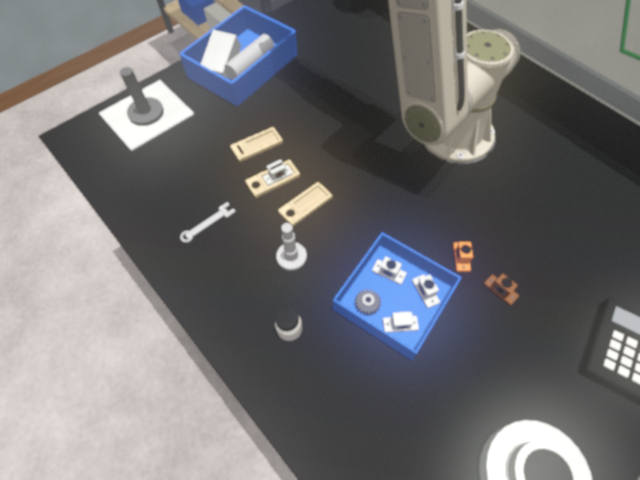

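The top view shows:
- **Bin:** round-tag housings at (249,263) and (201,277), the bare-topped one at (196,227), and the gear at (239,216).
- **Outside the bin:** orange and brown look-alikes at (203,346) and (143,347), which aren't meant.
- **Nests:** empty disc nest at (394,254), disc nest holding the bar housing at (456,247), and the bar nest at (518,268).

Next I fit model silhouettes to get the poses, and confirm them in one enlarged crop.

```bash
cat > h.py <<'E'
import numpy as np,cv2
from workcell import env
from scipy.optimize import minimize
def proj(P,c="top"):
    k=env.calibration(c);T=np.linalg.inv(k["T"]);q=(np.c_[P,np.ones(len(P))]@T.T)[:,:3]@k["K"].T
    return q[:,:2]/q[:,2:]
def ray(px,z,c="top"):
    k=env.calibration(c);T=k["T"];d=T[:3,:3]@np.linalg.inv(k["K"])@[px[0],px[1],1.];s=(z-T[2,3])/d[2]
    return (T[:3,3]+s*d)[:2]
def box(x0,x1,y,z0,z1): return np.array([[a,b,c] for a in(x0,x1) for b in(-y/2,y/2) for c in(z0,z1)])
HOUS=[box(-.04,.04,.034,0,.01),box(-.022,.022,.030,.01,.046)]
NEST=[box(-.053,.089,.060,0,.014)]
def hulls(model,p,z=0):
    R=np.array([[np.cos(p[2]),-np.sin(p[2])],[np.sin(p[2]),np.cos(p[2])]])
    return [cv2.convexHull(proj(np.c_[b[:,:2]@R.T+p[:2],b[:,2]+z]).astype(np.float32)) for b in model]
S=6
def fit(im,mask,model,centre,z,zc,half=50,yaws=np.arange(0,3.14,.26)):
    o=np.array(centre)-half
    M=np.float64([[S,0,-S*o[0]],[0,S,-S*o[1]]])
    m=cv2.warpAffine(mask.astype(np.float32),M,(2*half*S,2*half*S),flags=cv2.INTER_LINEAR)>.5
    def cost(p):
        r=np.zeros(m.shape,np.uint8)
        for h in hulls(model,p,z): cv2.fillConvexPoly(r,np.int32(np.round((h.reshape(-1,2)-o)*S+S*0)),1)
        r=r>0; return 1-(r&m).sum()/(r|m).sum()
    xy=ray(centre,zc); best=None
    for y in yaws:
        x0=np.r_[xy,y]
        r=minimize(cost,x0,method="Nelder-Mead",options=dict(initial_simplex=[x0,x0+[.012,0,0],x0+[0,.012,0],x0+[0,0,.25]],xatol=1e-4,fatol=1e-5))
        if best is None or r.fun<best.fun: best=r
    return best.x,best.fun
def blob(mask,c,half):
    m=np.zeros_like(mask);y,x=int(c[1]),int(c[0]);m[y-half:y+half,x-half:x+half]=mask[y-half:y+half,x-half:x+half]
    n,l=cv2.connectedComponents(m.astype(np.uint8)); k=[l[yy,xx] for yy in range(y-6,y+7) for xx in range(x-6,x+7) if l[yy,xx]]
    return l==np.bincount(k).argmax()
def fill(m):
    cs,_=cv2.findContours(m.astype(np.uint8),cv2.RETR_EXTERNAL,cv2.CHAIN_APPROX_NONE);r=np.zeros(m.shape,np.uint8);cv2.drawContours(r,cs,-1,1,-1);return r>0
E
cat > m.py <<'E'
from h import *
im=cv2.imread("pics/top0.png");hsv=cv2.cvtColor(im,cv2.COLOR_BGR2HSV).astype(int);H,Sa,V=cv2.split(hsv.astype(np.uint8))
white=(~((H>95)&(H<125)&(Sa>110)))
wood=(H>10)&(H<35)&(V>90)&(Sa>30)
big=cv2.resize(im,None,fx=4,fy=4,interpolation=cv2.INTER_CUBIC)
for n,c in dict(d1=(249,263),d2=(201,277),plain=(196,227)).items():
    p,f=fit(im,fill(blob(white,c,24)),HOUS,c,.005,.03);print(n,p.round(4),round(f,3))
    for h in hulls(HOUS,p,.005): cv2.polylines(big,[np.int32(h*4)],True,(0,0,255),1)
for n,c in dict(nA=(394,254),nB=(456,247),nR=(518,268)).items():
    p,f=fit(im,fill(blob(wood|((c[0]==456)&(V>150)),c,45)),NEST,c,0,.01,yaws=[-.4,0,.4]);print(n,p.round(4),round(f,3))
    for h in hulls(NEST,p): cv2.polylines(big,[np.int32(h*4)],True,(0,0,255),1)
b=np.hstack([big[180*4:312*4,152*4:288*4],big[205*4:310*4,370*4:545*4][:528] if 0 else cv2.copyMakeBorder(big[205*4:310*4,370*4:545*4],0,108,0,0,cv2.BORDER_CONSTANT)])
cv2.imwrite("pics/fit0.png",cv2.resize(b,(800,int(800*b.shape[0]/b.shape[1])),interpolation=cv2.INTER_AREA))
E
python3 m.py
```

```text
d1 [0.4876 0.1911 1.9244] 0.039Traceback (most recent call last):
  File "m.py", line 7, in <module>
    p,f=fit(im,fill(blob(white,c,24)),HOUS,c,.005,.03);print(n,p.round(4),round(f,3))
        ~~~^^^^^^^^^^^^^^^^^^^^^^^^^^^^^^^^^^^^^^^^^^^
  File "h.py", line 28, in fit
    r=minimize(cost,x0,method="Nelder-Mead",options=dict(initial_simplex=[x0,x0+[.012,0,0],x0+[0,.012,0],x0+[0,0,.25]],xatol=1e-4,fatol=1e-5))
    res = _minimize_neldermead(fun, x0, args, callback, bounds=bounds,
                               **options)
    fsim[j] = func(sim[j])
              ~~~~^^^^^^^^
    fx = function(np.copy(x), *(wrapper_args + args))
  File "h.py", line 23, in cost
    for h in hulls(model,p,z): cv2.fillConvexPoly(r,np.int32(np.round((h.reshape(-1,2)-o)*S+S*0)),1)
             ~~~~~^^^^^^^^^^^
  File "h.py", line 15, in hulls
    return [cv2.convexHull(proj(np.c_[b[:,:2]@R.T+p[:2],b[:,2]+z]).astype(np.float32)) for b in model]
                           ~~~~^^^^^^^^^^^^^^^^^^^^^^^^^^^^^^^^^^^
  File "h.py", line 5, in proj
    k=env.calibration(c);T=np.linalg.inv(k["T"]);q=(np.c_[P,np.ones(len(P))]@T.T)[:,:3]@k["K"].T
ValueError: time passes only in moves, steps and waits
```

```bash
sed -i 's/^def proj/_C={c:env.calibration(c) for c in("top","scene")}\ndef proj/; s/k=env.calibration(c)/k=_C[c]/' h.py; python3 m.py
```

```text
d1 [0.4876 0.1911 1.9244] 0.039
d2 [0.4576 0.2874 1.2389] 0.041
plain [0.5646 0.3047 2.4868] 0.04
nA [ 0.4908 -0.1065 -0.0213] 0.178
nB [ 0.5047 -0.2321 -0.1802] 0.026
nR [ 0.4617 -0.3632 -0.1928] 0.064
```

View pics/fit0.png

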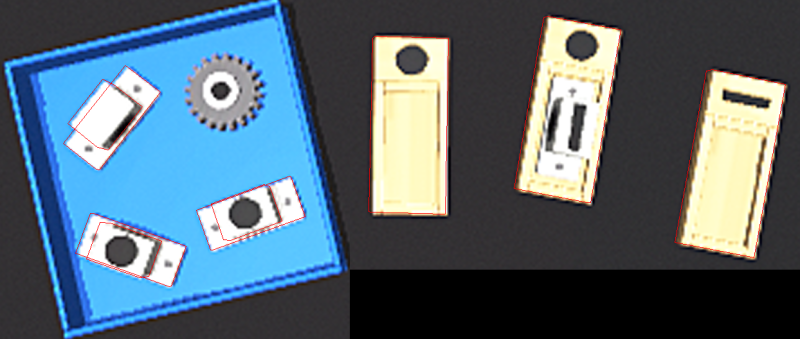

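The fits sit well on the outlines: d1, d2 and plain are confirmed by their tags, and the nests by their marks. Next I check the tag centres and plan the first approach to the bar housing in the middle nest.

```bash
cat > plan.py <<'E'
# usage: plan.py x y yaw(mod pi) z -> turn, then shift in post-turn tool axes
import sys,numpy as np
from workcell import env
from scipy.spatial.transform import Rotation as R
x,y,yaw,z=map(float,sys.argv[1:5]);s=env.get_state();w,a,b,c=s["orientation"];M=R.from_quat([a,b,c,w]).as_matrix()
cy=np.arctan2(M[1,0],M[0,0]);p=s["tcp_pos"];q=s["joint_pos"]
print("tcp",np.round(p,4),"yaw",round(cy,3),"t",s["clock"],"gap",s["finger_gap"],"tilt",np.round(M[2,:2],3),"q1,q6",np.round(q[[0,5]],2))
d1=np.arctan2(y,x)-np.arctan2(p[1],p[0])
for k in(-1,0,1):
    d=(yaw-cy+np.pi/2)%np.pi-np.pi/2+k*np.pi
    t=-d; q6=q[5]+d1-d
    if abs(q6)>3.0: continue
    n=cy+d; e=np.array([x,y])-p[:2]
    print("turn",round(t,3),"shift",round(e@[np.cos(n),np.sin(n)],4),round(e@[np.sin(n),-np.cos(n)],4),round(p[2]-z,4),"q6end",round(q6,2))
E
python3 - <<'E'
from h import *
im=cv2.imread("pics/top0.png");g=im.max(2)<70
for n,c,z,hw in(("d1",(248,263),.053,9),("d2",(200,278),.053,9),("bar",(457,252),.054,11)):
    m=blob(g,c,hw); pts=np.argwhere(m)[:,::-1]; r=cv2.minAreaRect(pts.astype(np.float32));print(n,m.sum(),ray(pts.mean(0),z).round(4),r)
for n,p in(("nA",(394,229)),("nB",(460,222)),("nR",(523,243))):
    m=blob(im.max(2)<90,p,12);pts=np.argwhere(m)[:,::-1];print(n,m.sum(),ray(pts.mean(0),.015).round(4))
E
python3 plan.py 0.505 -0.232 -0.18 0.12
```

```text
d1 38 [0.487  0.1908] ((246.75001525878906, 262.75), (10.60660171508789, 11.31370735168457), 45.0)
d2 49 [0.4577 0.2873] ((198.5, 277.5), (11.0, 11.0), 90.0)
bar 67 [ 0.5077 -0.2309] ((457.6153564453125, 253.92308044433594), (3.9223220348358154, 16.865985870361328), 11.309932708740234)
nA 106 [ 0.562  -0.1073]
nB 107 [ 0.5749 -0.2445]
nR 64 [ 0.5316 -0.3763]
tcp [ 0.1455 -0.5563  0.2483] yaw 0.256 t 0.5 gap 0.08519685562635558 tilt [0. 0.] q1,q6 [-1.45  1.43]
turn 0.436 shift 0.2956 -0.3834 0.1283 q6end 2.75
turn -2.706 shift -0.2956 0.3834 0.1283 q6end -0.39
```

```bash
python3 -m pendant '[[0.3,0,0,0,0.145],[0.3,0,0,0,0.145],[0.3,0,0,0,0.146],[0.3,0.037,-0.048,0.01,0],[0.3,0.037,-0.048,0.01,0],[0.3,0.037,-0.048,0.01,0],[0.3,0.037,-0.048,0.01,0],[0.3,0.037,-0.048,0.01,0]]' 60; python3 plan.py 0.507 -0.2315 -0.18 0.10
```

```text
clock: 1.5
tcp_pos: [0.3718, -0.3521, 0.1983]
orientation: [0.0, 0.996, -0.09, 0.0]
wrist_force: [0.8, -1.1, 0.4]
finger_gap: 0.0559
grip_force: 0.0
tcp [ 0.3718 -0.3521  0.1983] yaw -0.181 t 1.5 gap 0.05585299951268902 tilt [0.001 0.001] q1,q6 [-0.92  2.41]
turn -0.001 shift 0.1114 -0.1429 0.0983 q6end 2.74
turn -3.142 shift -0.1114 0.1429 0.0983 q6end -0.41
```

```bash
python3 -m pendant '[[0.3,0.037,-0.048,0.02,0],[0.3,0.037,-0.048,0.02,0],[0.3,0.037,-0.048,0.02,0],[0.3,0,0,0,0]]'; python3 plan.py 0.507 -0.2315 -0.18 0.04
```

```text
clock: 2.0
tcp_pos: [0.5043, -0.2304, 0.1378]
orientation: [-0.001, 0.996, -0.087, -0.001]
wrist_force: [0.8, 0.1, -0.4]
finger_gap: 0.0553
grip_force: 0.0
tcp [ 0.5043 -0.2304  0.1378] yaw -0.174 t 2.0 gap 0.055323614447116906 tilt [-0.002 -0.002] q1,q6 [-0.57  2.74]
turn 0.006 shift 0.0029 0.0006 0.0978 q6end 2.75
turn -3.135 shift -0.0029 -0.0006 0.0978 q6end -0.39
```

```bash
python3 -m pendant '[[0.3,0.003,0.0005,0.03,0.005],[0.3,0,0,0.03,0],[0.3,0,0,0.02,0],[0.3,0,0,0.017,0],[0.3,0,0,0,0],[-0.4,0,0,0,0],[-0.4,0,0,0,0],[-0.4,0,0,0,0]]' 60; python3 plan.py 0.4617 -0.363 -0.19 0.041
```

```text
clock: 3.0
tcp_pos: [0.5063, -0.2359, 0.0439]
orientation: [0.001, 0.996, -0.093, 0.001]
wrist_force: [-0.6, 0.4, 6.4]
finger_gap: 0.0291
grip_force: 60.8
tcp [ 0.5063 -0.2359  0.0439] yaw -0.185 t 3.0 gap 0.029110256558933238 tilt [0.002 0.001] q1,q6 [-0.58  2.75]
turn 0.005 shift -0.0198 0.1333 0.0029 q6end 2.52
turn -3.137 shift 0.0198 -0.1333 0.0029 q6end -0.62
```

```bash
python3 -m pendant '[[-0.4,0,0,-0.02,0],[-0.4,0,0,-0.03,0],[-0.4,0,0,-0.03,0],[-0.4,0,0,0,0]]'; python3 plan.py 0.4617 -0.363 -0.19 0.12
```

```text
clock: 3.5
tcp_pos: [0.5071, -0.2361, 0.1247]
orientation: [0.001, 0.996, -0.092, 0.002]
wrist_force: [0.1, -0.4, -3.1]
finger_gap: 0.0291
grip_force: 59.9
tcp [ 0.5071 -0.2361  0.1247] yaw -0.185 t 3.5 gap 0.029126988573603865 tilt [0.004 0.002] q1,q6 [-0.58  2.75]
turn 0.005 shift -0.0206 0.1331 0.0047 q6end 2.52
turn -3.137 shift 0.0206 -0.1331 0.0047 q6end -0.62
```

```bash
python3 -m pendant '[[-0.4,-0.005,0.033,0,0.005],[-0.4,-0.005,0.033,0,0],[-0.4,-0.005,0.033,0,0],[-0.4,-0.0055,0.034,0.01,0],[-0.4,0,0,0.02,0],[-0.4,0,0,0,0]]'; python3 plan.py 0.4617 -0.363 -0.19 0.044
python3 - <<'E'
from h import *
im=env.read_camera("top")[:,:,::-1];cv2.imwrite("pics/t1.png",im)
cv2.imwrite("pics/t1c.png",cv2.resize(np.ascontiguousarray(im[180:330,360:560]),None,fx=4,fy=4,interpolation=cv2.INTER_CUBIC))
E
```

```text
clock: 4.25
tcp_pos: [0.4583, -0.3605, 0.0892]
orientation: [-0.002, 0.995, -0.095, -0.002]
wrist_force: [0.2, 1.1, -2.4]
finger_gap: 0.0288
grip_force: 60.0
tcp [ 0.4583 -0.3605  0.0892] yaw -0.191 t 4.25 gap 0.02876027231494742 tilt [-0.005 -0.004] q1,q6 [-0.8   2.53]
turn -0.001 shift 0.0038 0.0018 0.0452 q6end 2.53
turn -3.143 shift -0.0038 -0.0018 0.0452 q6end -0.61
```

View pics/t1c.png

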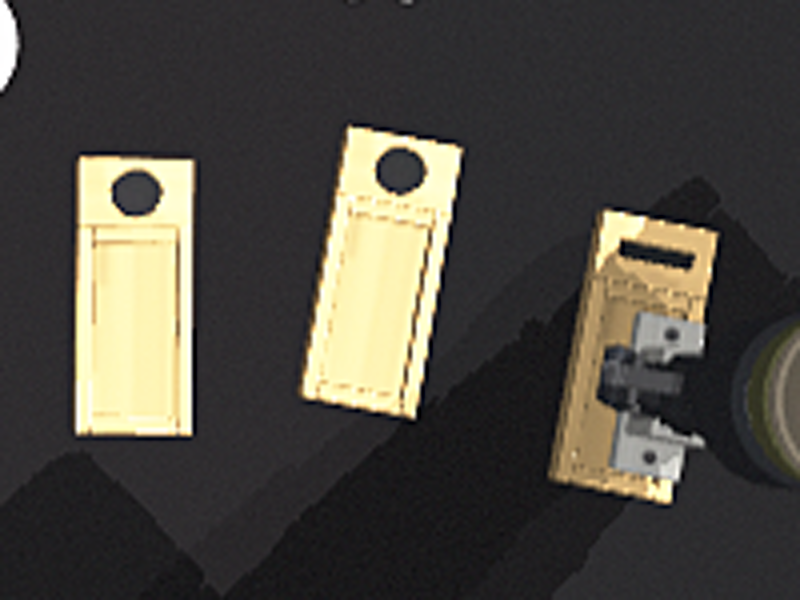

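The crop shows the housing held straight over the bar nest, with its foot holes at crop (672,333) and (650,458).

```bash
python3 - <<'E'
from h import *
a,b=[ray((360+u/4-.4,180+v/4-.4),.061) for u,v in((672,333),(650,458))];print((a+b)/2,np.arctan2(*(a-b)[::-1]))
E
```

```text
[ 0.45945405 -0.36168703] -0.1889007708559361
```

```bash
python3 -m pendant '[[-0.4,0.003,0.0015,0.012,0],[-0.4,0,0,0.012,0],[-0.4,0,0,0.009,0],[-0.4,0,0,0.006,0],[-0.4,0,0,0.003,0],[-0.4,0,0,0,0]]'; python3 plan.py 0.4617 -0.363 -0.19 0.044
```

```text
clock: 5.05
tcp_pos: [0.4631, -0.3639, 0.0505]
orientation: [-0.0, 0.995, -0.095, -0.0]
wrist_force: [0.2, 1.0, -2.3]
finger_gap: 0.0291
grip_force: 60.0
tcp [ 0.4631 -0.3639  0.0505] yaw -0.19 t 5.05 gap 0.029094199668361496 tilt [-0. -0.] q1,q6 [-0.8   2.53]
turn -0.0 shift -0.0016 -0.0007 0.0065 q6end 2.53
turn -3.142 shift 0.0016 0.0007 0.0065 q6end -0.61
```

```bash
python3 -m pendant '[[-0.4,-0.001,0,0.003,0],[-0.4,0,0,0.002,0],[-0.4,0,0,0.001,0],[-0.4,0,0,0,0]]'
```

```text
clock: 5.55
tcp_pos: [0.4621, -0.3638, 0.0445]
orientation: [0.0, 0.995, -0.095, -0.0]
wrist_force: [0.7, -0.5, -2.6]
finger_gap: 0.0288
grip_force: 60.0
```

```bash
python3 -m pendant '[[-0.4,0,0,0.001,0],[-0.4,0,0,0.001,0],[-0.4,0,0,0,0]]'
```

```text
clock: 5.92
tcp_pos: [0.4623, -0.3639, 0.0439]
orientation: [0.0, 0.995, -0.095, 0.0]
wrist_force: [-2.6, 2.4, 6.5]
finger_gap: 0.0291
grip_force: 61.4
```

```bash
python3 -m pendant '[[0.3,0,0,0,0],[0.3,0,0,0,0],[0.3,0,0,0,0],[0.3,0,0,-0.03,0],[0.3,0,0,-0.05,0],[0.3,0,0,-0.05,0],[0.3,0,0,-0.04,0],[0.3,0,0,0,0]]'; python3 plan.py 0.4873 0.191 1.924 0.20
```

```text
clock: 6.92
tcp_pos: [0.4638, -0.3654, 0.2166]
orientation: [0.002, 0.995, -0.095, 0.003]
wrist_force: [-0.8, -0.1, -0.6]
finger_gap: 0.0559
grip_force: 0.0
tcp [ 0.4638 -0.3654  0.2166] yaw -0.19 t 6.925 gap 0.055869382675299645 tilt [0.006 0.004] q1,q6 [-0.8   2.53]
turn -2.114 shift 0.5139 0.2146 0.0166 q6end 1.46
```

```bash
python3 -m pendant '[[0.3,0,0,0,-0.1762],[0.3,0,0,0,-0.1762],[0.3,0,0,0,-0.1762],[0.3,0,0,0,-0.1762],[0.3,0,0,0,-0.1762],[0.3,0,0,0,-0.1762],[0.3,0,0,0,-0.1762],[0.3,0,0,0,-0.1762]]'; python3 -m pendant '[[0.3,0,0,0,-0.1762],[0.3,0,0,0,-0.1762],[0.3,0,0,0,-0.1762],[0.3,0,0,0,-0.1762],[0.3,0.0514,0.0215,0,0],[0.3,0.0514,0.0215,0,0],[0.3,0.0514,0.0215,0,0],[0.3,0.0514,0.0215,0,0]]';  python3 plan.py 0.4873 0.191 1.924 0.20
```

```text
clock: 7.92
tcp_pos: [0.4617, -0.3634, 0.211]
orientation: [-0.001, 0.818, 0.575, -0.0]
wrist_force: [-0.6, -0.2, 0.4]
finger_gap: 0.0556
grip_force: 0.0
clock: 8.93
tcp_pos: [0.471, -0.1393, 0.2113]
orientation: [-0.001, 0.572, 0.82, -0.0]
wrist_force: [0.9, -0.5, 0.1]
finger_gap: 0.0555
grip_force: 0.0
tcp [ 0.471  -0.1393  0.2113] yaw 1.924 t 8.925 gap 0.05554054179333987 tilt [ 0.001 -0.001] q1,q6 [-0.45  0.77]
turn -0.0 shift 0.3042 0.1295 0.0113 q6end 1.43
turn -3.142 shift -0.3042 -0.1295 0.0113 q6end -1.71
```

```bash
python3 -m pendant '[[0.2,0.0507,0.0216,0,0],[0.2,0.0507,0.0216,0,0],[0.2,0.0507,0.0216,0,0],[0.2,0.0507,0.0216,0,0],[0.2,0.0507,0.0216,0.02,0],[0.2,0.0507,0.0216,0.03,0],[0.2,0,0,0.03,0],[0.2,0,0,0,0]]';  python3 plan.py 0.4873 0.191 1.924 0.042
```

```text
clock: 9.93
tcp_pos: [0.485, 0.189, 0.1293]
orientation: [-0.002, 0.571, 0.821, -0.003]
wrist_force: [-0.4, -0.2, 0.9]
finger_gap: 0.0513
grip_force: 0.0
tcp [0.485  0.189  0.1293] yaw 1.926 t 9.925 gap 0.05131158158021635 tilt [ 0.001 -0.007] q1,q6 [0.22 1.43]
turn 0.002 shift 0.001 0.0028 0.0873 q6end 1.44
turn -3.14 shift -0.001 -0.0028 0.0873 q6end -1.7
```

```bash
python3 -m pendant '[[0.2,0.001,0.002,0.03,0],[0.2,0,0,0.03,0],[0.2,0,0,0.015,0],[0.2,0,0,0.008,0],[0.2,0,0,0,0]]';  python3 plan.py 0.4873 0.191 1.924 0.044
```

```text
clock: 10.55
tcp_pos: [0.4898, 0.1903, 0.0499]
orientation: [0.0, 0.572, 0.82, 0.0]
wrist_force: [-0.4, 0.1, 0.0]
finger_gap: 0.0511
grip_force: 0.0
tcp [0.4898 0.1903 0.0499] yaw 1.924 t 10.55 gap 0.05109148592030025 tilt [-0.  0.] q1,q6 [0.22 1.44]
turn -0.0 shift 0.0016 -0.0021 0.0059 q6end 1.44
turn -3.142 shift -0.0016 0.0021 0.0059 q6end -1.7
```

```bash
python3 -m pendant '[[0.2,0.0015,-0.002,0.006,0],[-0.4,0,0,0,0],[-0.4,0,0,0,0],[-0.4,0,0,0,0],[-0.4,0,0,0,0]]' 60;  python3 plan.py 0.4873 0.191 1.924 0.044
```

```text
clock: 11.18
tcp_pos: [0.4875, 0.1914, 0.0441]
orientation: [0.0, 0.572, 0.82, 0.0]
wrist_force: [-0.2, 0.1, 4.9]
finger_gap: 0.029
grip_force: 60.5
tcp [0.4875 0.1914 0.0441] yaw 1.924 t 11.175 gap 0.029008123904716573 tilt [-0.     0.001] q1,q6 [0.22 1.44]
turn 0.0 shift -0.0003 -0.0003 0.0001 q6end 1.44
turn -3.141 shift 0.0003 0.0003 0.0001 q6end -1.7
```

```bash
python3 -m pendant '[[-0.4,0,0,-0.02,0],[-0.4,0,0,-0.04,0],[-0.4,0,0,-0.05,0],[-0.4,0,0,-0.05,0],[-0.4,0,0,-0.005,0],[-0.4,0,0,0,0]]';  python3 plan.py 0.505 -0.232 -0.18 0.21
```

```text
clock: 11.92
tcp_pos: [0.4868, 0.1912, 0.208]
orientation: [-0.0, 0.572, 0.82, -0.0]
wrist_force: [-1.1, 0.2, -1.7]
finger_gap: 0.029
grip_force: 59.8
tcp [0.4868 0.1912 0.208 ] yaw 1.924 t 11.925 gap 0.02896915609149687 tilt [-0.    -0.001] q1,q6 [0.22 1.44]
turn 2.104 shift 0.0936 0.4131 -0.002 q6end 2.74
turn -1.037 shift -0.0936 -0.4131 -0.002 q6end -0.4
```

```bash
python3 -m pendant '[[-0.4,0,0,0,-0.1728],[-0.4,0,0,0,-0.1728],[-0.4,0,0,0,-0.1728],[-0.4,0,0,0,-0.1728],[-0.4,0,0,0,-0.1728],[-0.4,0,0,0,-0.1728],[-0.4,-0.0094,-0.0413,0,0],[-0.4,-0.0094,-0.0413,0,0]]'; python3 -m pendant '[[-0.4,-0.0104,-0.0459,0,0],[-0.4,-0.0104,-0.0459,0,0],[-0.4,-0.0104,-0.0459,0,0],[-0.4,-0.0104,-0.0459,0,0],[-0.4,-0.0104,-0.0459,0,0],[-0.4,-0.0104,-0.0459,0,0],[-0.4,-0.0104,-0.0459,0,0],[-0.4,0,0,0.03,0]]';  python3 plan.py 0.505 -0.232 -0.18 0.09
```

```text
clock: 12.92
tcp_pos: [0.4892, 0.106, 0.2058]
orientation: [-0.002, 0.089, 0.996, -0.0]
wrist_force: [0.0, -0.6, -1.6]
finger_gap: 0.0288
grip_force: 60.0
clock: 13.92
tcp_pos: [0.5052, -0.2264, 0.1775]
orientation: [0.001, 0.092, 0.996, -0.001]
wrist_force: [-0.0, -0.0, -2.1]
finger_gap: 0.0286
grip_force: 60.2
tcp [ 0.5052 -0.2264  0.1775] yaw 2.956 t 13.925 gap 0.028619483403069343 tilt [-0.002 -0.001] q1,q6 [-0.57 -0.38]
turn 3.136 shift 0.0008 0.0056 0.0875 q6end 2.75
turn -0.005 shift -0.0008 -0.0056 0.0875 q6end -0.4
```

```bash
python3 -m pendant '[[-0.4,-0.0005,-0.004,0.04,-0.005],[-0.4,0,0,0.04,0],[-0.4,0,0,0.025,0],[-0.4,0,0,0.012,0],[-0.4,0,0,0,0],[-0.4,0,0,0,0]]';  python3 plan.py 0.505 -0.232 -0.18 0.046
python3 - <<'E'
from h import *
im=env.read_camera("top")[:,:,::-1]
cv2.imwrite("pics/t2c.png",cv2.resize(np.ascontiguousarray(im[180:330,360:560]),None,fx=4,fy=4,interpolation=cv2.INTER_CUBIC))
E
```

```text
clock: 14.68
tcp_pos: [0.505, -0.2269, 0.0623]
orientation: [0.001, 0.088, 0.996, -0.0]
wrist_force: [-0.5, 0.3, -0.7]
finger_gap: 0.0289
grip_force: 60.1
tcp [ 0.505  -0.2269  0.0623] yaw 2.966 t 14.675 gap 0.028914164433823844 tilt [-0.001 -0.001] q1,q6 [-0.57 -0.39]
turn 3.146 shift 0.0009 0.0051 0.0163 q6end 2.75
turn 0.005 shift -0.0009 -0.0051 0.0163 q6end -0.4
```

View pics/t2c.png

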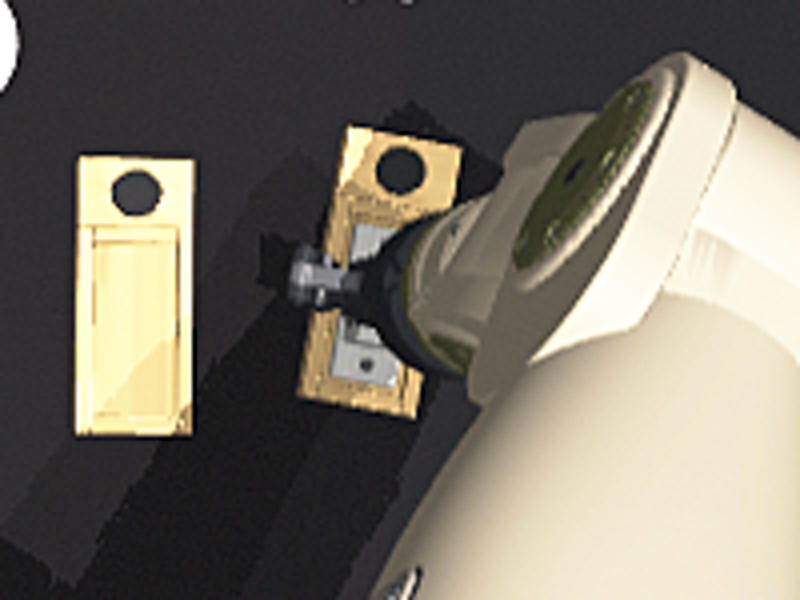

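The crop shows the near foot hole at (367,364) and the housing slightly left of the pocket's middle. I'll quantify that.

```bash
python3 - <<'E'
from h import *
a,b=[ray((360+u/4-.4,180+v/4-.4),.061) for u,v in((672,333),(650,458))];L=np.linalg.norm(a-b)/2
h=ray((360+367/4-.4,180+364/4-.4),.033);print(L,h,h+L*np.array([np.cos(-.18),np.sin(-.18)]))
E
python3 plan.py 0.505 -0.232 -0.18 0.046
```

```text
0.031486938161375454 [ 0.47431917 -0.22254612] [ 0.50529739 -0.22818322]
tcp [ 0.5052 -0.227   0.0627] yaw 2.966 t 14.725 gap 0.029142590103258266 tilt [-0.002 -0.001] q1,q6 [-0.57 -0.39]
turn 3.146 shift 0.0007 0.0049 0.0167 q6end 2.75
turn 0.004 shift -0.0007 -0.0049 0.0167 q6end -0.4
```

Image and encoder agree that it is about 4.5 mm off in y. I correct that and lower.

```bash
python3 -m pendant '[[-0.4,-0.0005,-0.0045,0,0],[-0.4,0,0,0.004,0],[-0.4,0,0,0.004,0],[-0.4,0,0,0.003,0],[-0.4,0,0,0,0],[-0.4,0,0,0,0]]';  python3 plan.py 0.505 -0.232 -0.18 0.046
```

```text
clock: 15.48
tcp_pos: [0.5042, -0.231, 0.0506]
orientation: [-0.0, 0.088, 0.996, -0.0]
wrist_force: [-0.0, 0.6, -2.2]
finger_gap: 0.0287
grip_force: 60.1
tcp [ 0.5042 -0.231   0.0506] yaw 2.966 t 15.475 gap 0.028692245405665926 tilt [ 0. -0.] q1,q6 [-0.57 -0.4 ]
turn 3.146 shift 0.001 0.0008 0.0046 q6end 2.75
turn 0.004 shift -0.001 -0.0008 0.0046 q6end -0.4
```

```bash
python3 -m pendant '[[-0.4,0,0,0.002,0],[-0.4,0,0,0.002,0],[-0.4,0,0,0.001,0],[-0.4,0,0,0,0]]'
```

```text
clock: 15.98
tcp_pos: [0.5041, -0.231, 0.0455]
orientation: [-0.0, 0.088, 0.996, 0.0]
wrist_force: [-0.6, 0.3, -1.3]
finger_gap: 0.029
grip_force: 60.1
```

```bash
python3 -m pendant '[[-0.4,0,0,0.001,0],[-0.4,0,0,0.0005,0],[-0.4,0,0,0,0]]'
```

```text
clock: 16.35
tcp_pos: [0.5043, -0.2311, 0.0451]
orientation: [0.0, 0.088, 0.996, -0.0]
wrist_force: [-2.4, 0.7, 5.5]
finger_gap: 0.0287
grip_force: 61.0
```

Contact with the nest floor, so I release and go for d2.

```bash
python3 -m pendant '[[0.2,0,0,0,0],[0.2,0,0,0,0],[0.2,0,0,0,0],[0.2,0,0,-0.03,0],[0.2,0,0,-0.05,0],[0.2,0,0,-0.05,0],[0.2,0,0,-0.04,0],[0.2,0,0,0,0]]'; python3 plan.py 0.4576 0.2874 1.239 0.20
```

```text
clock: 17.35
tcp_pos: [0.5061, -0.2323, 0.218]
orientation: [0.003, 0.088, 0.996, -0.002]
wrist_force: [-0.2, 0.6, -0.7]
finger_gap: 0.0512
grip_force: 0.0
tcp [ 0.5061 -0.2323  0.218 ] yaw 2.966 t 17.35 gap 0.05122103070766475 tilt [-0.007 -0.003] q1,q6 [-0.57 -0.4 ]
turn 1.727 shift 0.4755 -0.2151 0.018 q6end 2.32
turn -1.415 shift -0.4755 0.2151 0.018 q6end -0.82
```

```bash
python3 -m pendant '[[0.2,0,0,0,-0.1768],[0.2,0,0,0,-0.1768],[0.2,0,0,0,-0.1768],[0.2,0,0,0,-0.1768],[0.2,0,0,0,-0.1768],[0.2,0,0,0,-0.1768],[0.2,0,0,0,-0.1768],[0.2,0,0,0,-0.1768]]'; python3 -m pendant '[[0.2,-0.0475,0.0215,0,0],[0.2,-0.0475,0.0215,0,0],[0.2,-0.0475,0.0215,0,0],[0.2,-0.0475,0.0215,0,0],[0.2,-0.0475,0.0215,0,0],[0.2,-0.0475,0.0215,0,0],[0.2,-0.0475,0.0215,0,0],[0.2,-0.0475,0.0215,0,0]]';  python3 plan.py 0.4576 0.2874 1.239 0.1
```

```text
clock: 18.35
tcp_pos: [0.5036, -0.2307, 0.2127]
orientation: [-0.0, -0.583, 0.813, 0.001]
wrist_force: [0.6, 0.6, -0.1]
finger_gap: 0.0512
grip_force: 0.0
clock: 19.35
tcp_pos: [0.4645, 0.1858, 0.213]
orientation: [-0.001, -0.581, 0.814, 0.0]
wrist_force: [1.8, -0.4, 0.5]
finger_gap: 0.0511
grip_force: 0.0
tcp [0.4645 0.1858 0.213 ] yaw -1.903 t 19.35 gap 0.05114019007291071 tilt [0.001 0.001] q1,q6 [ 0.22 -1.02]
turn 3.141 shift 0.0938 -0.0396 0.113 q6end 2.3
turn -0.0 shift -0.0938 0.0396 0.113 q6end -0.84
```

```bash
python3 -m pendant '[[0.2,-0.045,0.019,0,0],[0.2,-0.045,0.019,0.01,0],[0.2,0,0,0.04,0],[0.2,0,0,0.04,0],[0.2,0,0,0.03,0],[0.2,0,0,0,0],[0.2,0,0,0,0]]';  python3 plan.py 0.4576 0.2874 1.239 0.0442
```

```text
clock: 20.23
tcp_pos: [0.4591, 0.2818, 0.0946]
orientation: [0.0, -0.58, 0.814, -0.0]
wrist_force: [0.4, -1.0, 1.1]
finger_gap: 0.0513
grip_force: 0.0
tcp [0.4591 0.2818 0.0946] yaw -1.903 t 20.225 gap 0.05127836401353565 tilt [-0. -0.] q1,q6 [ 0.4  -0.84]
turn 3.141 shift 0.0049 -0.0032 0.0504 q6end 2.31
turn -0.0 shift -0.0049 0.0032 0.0504 q6end -0.83
```

```bash
python3 -m pendant '[[0.2,-0.0045,0.0025,0.02,0],[0.2,0,0,0.015,0],[0.2,0,0,0.009,0],[0.2,0,0,0,0],[0.2,0,0,0,0]]';  python3 plan.py 0.4576 0.2874 1.239 0.0442
```

```text
clock: 20.85
tcp_pos: [0.4583, 0.2868, 0.0506]
orientation: [0.0, -0.58, 0.814, -0.0]
wrist_force: [-1.4, -0.4, 0.4]
finger_gap: 0.0511
grip_force: 0.0
tcp [0.4583 0.2868 0.0506] yaw -1.903 t 20.85 gap 0.05114468721198599 tilt [-0.    -0.001] q1,q6 [ 0.41 -0.83]
turn 3.141 shift 0.0003 -0.0009 0.0064 q6end 2.31
turn -0.0 shift -0.0003 0.0009 0.0064 q6end -0.83
```

```bash
python3 -m pendant '[[0.2,0,0.0005,0.0065,0],[-0.4,0,0,0,0],[-0.4,0,0,0,0],[-0.4,0,0,0,0],[-0.4,0,0,0,0]]' 60; python3 -m pendant '[[-0.4,0,0,-0.02,0],[-0.4,0,0,-0.04,0],[-0.4,0,0,-0.05,0],[-0.4,0,0,-0.05,0],[-0.4,0,0,-0.005,0],[-0.4,0,0,0,0],[-0.4,0,0,0,0]]';  python3 plan.py 0.491 -0.106 -0.021 0.21
```

```text
clock: 21.48
tcp_pos: [0.4574, 0.2869, 0.0436]
orientation: [-0.0, -0.581, 0.814, -0.0]
wrist_force: [-1.1, -0.7, 0.2]
finger_gap: 0.0291
grip_force: 60.1
clock: 22.35
tcp_pos: [0.4562, 0.2864, 0.2064]
orientation: [-0.002, -0.581, 0.814, 0.0]
wrist_force: [0.7, -0.2, -3.0]
finger_gap: 0.0291
grip_force: 59.9
tcp [0.4562 0.2864 0.2064] yaw -1.903 t 22.35 gap 0.029101367160896358 tilt [0.003 0.003] q1,q6 [ 0.41 -0.83]
turn 4.401 shift 0.043 0.3916 -0.0036 q6end 2.8
turn 1.26 shift -0.043 -0.3916 -0.0036 q6end -0.34
```

```bash
python3 -m pendant '[[-0.4,0,0,0,0.18],[-0.4,0,0,0,0.18],[-0.4,0,0,0,0.18],[-0.4,0,0,0,0.18],[-0.4,0,0,0,0.18],[-0.4,0,0,0,0.18],[-0.4,0,0,0,0.18],[-0.4,-0.0048,-0.0435,0,0]]'; python3 -m pendant '[[-0.4,-0.0048,-0.0435,0,0],[-0.4,-0.0048,-0.0435,0,0],[-0.4,-0.0048,-0.0435,0,0],[-0.4,-0.0048,-0.0435,0,0],[-0.4,-0.0048,-0.0435,0,0],[-0.4,-0.0048,-0.0435,0,0],[-0.4,-0.0048,-0.0435,0,0],[-0.4,-0.0048,-0.0435,0.02,0]]';  python3 -m pendant '[[-0.4,0,0,0.04,0],[-0.4,0,0,0.03,0],[-0.4,0,0,0.02,0],[-0.4,0,0,0,0],[-0.4,0,0,0,0]]'; python3 plan.py 0.491 -0.106 -0.021 0.06
```

```text
clock: 23.35
tcp_pos: [0.4605, 0.2443, 0.2065]
orientation: [-0.001, 0.009, 1.0, -0.0]
wrist_force: [0.2, -0.5, -2.6]
finger_gap: 0.0288
grip_force: 60.2
clock: 24.35
tcp_pos: [0.4925, -0.1069, 0.188]
orientation: [0.0, 0.011, 1.0, -0.0]
wrist_force: [-0.1, -1.2, -2.7]
finger_gap: 0.029
grip_force: 60.2
clock: 24.98
tcp_pos: [0.4922, -0.1053, 0.0986]
orientation: [-0.0, 0.011, 1.0, 0.0]
wrist_force: [0.2, -0.0, -2.0]
finger_gap: 0.0286
grip_force: 60.3
tcp [ 0.4922 -0.1053  0.0986] yaw 3.12 t 24.975 gap 0.028551657821095942 tilt [0.001 0.   ] q1,q6 [-0.37 -0.35]
turn 3.141 shift -0.0012 0.0007 0.0386 q6end 2.79
turn -0.0 shift 0.0012 -0.0007 0.0386 q6end -0.35
```

```bash
python3 -m pendant '[[-0.4,0.001,-0.0005,0.02,0],[-0.4,0,0,0.015,0],[-0.4,0,0,0.01,0],[-0.4,0,0,0.003,0],[-0.4,0,0,0,0],[-0.4,0,0,0,0]]'; python3 plan.py 0.491 -0.106 -0.021 0.045
```

```text
clock: 25.72
tcp_pos: [0.4918, -0.106, 0.0511]
orientation: [0.0, 0.011, 1.0, -0.0]
wrist_force: [0.5, -0.1, -2.4]
finger_gap: 0.0288
grip_force: 60.4
tcp [ 0.4918 -0.106   0.0511] yaw 3.12 t 25.725 gap 0.02883099822160742 tilt [-0.001 -0.   ] q1,q6 [-0.37 -0.35]
turn 3.141 shift -0.0008 -0.0 0.0061 q6end 2.79
turn -0.0 shift 0.0008 0.0 0.0061 q6end -0.35
```

```bash
python3 -m pendant '[[-0.4,0.0005,0,0.002,0],[-0.4,0,0,0.002,0],[-0.4,0,0,0.0015,0],[-0.4,0,0,0.001,0],[-0.4,0,0,0.0005,0],[-0.4,0,0,0,0]]'
```

```text
clock: 26.48
tcp_pos: [0.4908, -0.1058, 0.0446]
orientation: [0.0, 0.011, 1.0, -0.0]
wrist_force: [-3.3, 0.9, 6.5]
finger_gap: 0.0288
grip_force: 61.7
```

Seated. I release, retreat and check from above.

```bash
python3 -m pendant '[[0.2,0,0,0,0],[0.2,0,0,0,0],[0.2,0,0,0,0],[0.2,0,0,-0.03,0],[0.2,0,0,-0.05,0],[0.2,0,0,-0.05,0],[0.2,0,0,-0.05,0],[0.2,0,0,0,0]]'; python3 -m pendant '[[0.2,0.02,-0.05,0,0],[0.2,0.02,-0.05,0,0],[0.2,0.02,-0.05,0,0],[0.2,0.02,-0.05,0,0],[0.2,0.02,-0.05,0,0],[0.2,0.02,-0.05,0,0],[0.2,0.02,-0.05,0,0],[0.2,0.02,-0.05,0,0]]'; python3 -m pendant '[[0.2,0.04,-0.03,0,0],[0.2,0.04,-0.03,0,0],[0.2,0.04,-0.03,0,0],[0.2,0,0,0,0]]'
python3 - <<'E'
from h import *
im=env.read_camera("top")[:,:,::-1];cv2.imwrite("pics/t3.png",im)
cv2.imwrite("pics/t3c.png",cv2.resize(np.ascontiguousarray(im[90:330,150:550]),None,fx=2,fy=2,interpolation=cv2.INTER_CUBIC))
E
```

```text
clock: 27.48
tcp_pos: [0.4933, -0.1068, 0.228]
orientation: [0.004, 0.011, 1.0, -0.002]
wrist_force: [0.4, 0.7, -0.3]
finger_gap: 0.0511
grip_force: 0.0
clock: 28.48
tcp_pos: [0.3213, -0.5035, 0.2223]
orientation: [-0.0, 0.011, 1.0, 0.001]
wrist_force: [0.1, -0.9, -0.1]
finger_gap: 0.0514
grip_force: 0.0
clock: 28.98
tcp_pos: [0.1973, -0.5914, 0.2217]
orientation: [-0.0, 0.013, 1.0, 0.001]
wrist_force: [-0.1, -0.4, -0.1]
finger_gap: 0.0516
grip_force: 0.0
```

View pics/t3c.png

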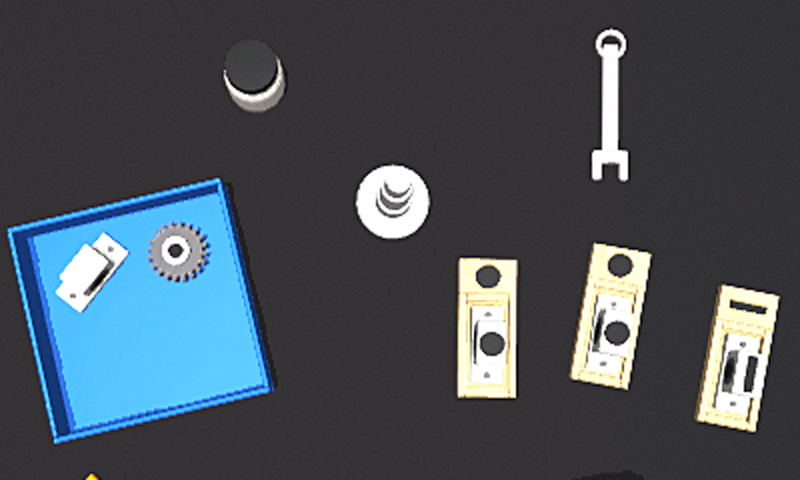

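The crop shows disc housings in both disc nests (tags at crop (491,344) and (617,333)) and the bar housing in the bar nest (748,370). Plain housing, gear, shaft, jar and wrench are unmoved. I'll do one numeric check, then hand in.

```bash
python3 - <<'E'
from h import *
im=cv2.imread("pics/t3.png");g=im.max(2)<75;ok=True
for c,n,hw in(((395,262),(.491,-.106),9),((458,256),(.505,-.232),9),((524,275),(.4617,-.363),11)):
    m=blob(g,c,hw);p=np.argwhere(m)[:,::-1].mean(0);e=ray(p,.054)-n;print(m.sum(),e.round(4));ok&=np.hypot(*e)<.008
if ok: print(env.hand_in())
E
```

```text
46 [ 0.0008 -0.0005]
105 [-0.0017  0.0004]
79 [ 0.0014 -0.0011]
the job is handed in; nothing more can be done
None
```

I handed the job in at about 29 s of the 72 s allowed: both round-tagged housings sit in the disc nests and the bar-tagged one in the bar nest, each within about 2 mm of its pocket centre by camera, and everything else looked unmoved in the last picture (the hand-in call returned no verdict).

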